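# Sweep the empty suture cartridges into the waste tray

## Task

Clear up after the suturing class: with the closed fingertips, sweep the three white empty suture cartridges across the table through the open front of the blue waste tray, until each lies wholly inside it. Only push them along the table, do not pick them up, and leave the brown jar, the practice pad and the scissors where they are.

Things in the scene. Friction and masses are not known exactly. Their poses are not given: they have to be found in the camera images.
- tray: blue waste tray fixed to the table: back and two side walls, 25 mm high, 6 mm thick; open front, no lip (the floor is a liner flush with the table). Inside 110 mm deep (x) by 300 mm wide (y). Origin: centre of inner floor, table height. x points from open front to back wall, z up; open front edge at x = -55 mm, back wall's inner face x = +55 mm, side walls' y = +-150 mm.
- tray_mouth (a point): middle of the tray's open front edge, at table height; same axes as the tray.
- bottle: small upright brown glass jar with black cap, 34 mm diameter, 55 mm high, 0.12 kg, standing loose among the cartridges in front of the tray; origin at the centre of its underside. To be left alone.
- pad: suture practice pad: salmon slab in a yellow holder with a blue strap, 120 mm (its x) by 90 mm (its y) by 16 mm, loose, at one side of the work; origin at the centre of its underside. To be left alone.
- scissors: steel scissors lying loose at one side of the work, about 137 mm long (its x, rings at -x) by 66 mm wide over the rings, 6 mm thick; origin near the middle, at table height. To be left alone.
- cart1: empty suture cartridge: flat oval of white plastic with a teal patch on top, 52 mm long (its y) by 24 mm wide (its x) by 9 mm thick with half-round ends of radius 12 mm, about 15 g, lying loose on the table in front of the tray; it slides easily and turns when pushed off centre. Origin: centre of its underside; z up.
- cart1_a (a point): centre of the half-round end of cart1 on its +y side (+14 mm from its origin along its y), on the underside; the outline runs 12 mm around it.
- cart1_b (a point): centre of the half-round end of cart1 on its -y side (-14 mm from its origin along its y), on the underside; the outline runs 12 mm around it.
- cart2: empty suture cartridge: flat oval of white plastic with a teal patch on top, 52 mm long (its y) by 24 mm wide (its x) by 9 mm thick with half-round ends of radius 12 mm, about 15 g, lying loose on the table in front of the tray; it slides easily and turns when pushed off centre. Origin: centre of its underside; z up.
- cart2_a (a point): centre of the half-round end of cart2 on its +y side (+14 mm from its origin along its y), on the underside; the outline runs 12 mm around it.
- cart2_b (a point): centre of the half-round end of cart2 on its -y side (-14 mm from its origin along its y), on the underside; the outline runs 12 mm around it.
- cart3: empty suture cartridge: flat oval of white plastic with a teal patch on top, 52 mm long (its y) by 24 mm wide (its x) by 9 mm thick with half-round ends of radius 12 mm, about 15 g, lying loose on the table in front of the tray; it slides easily and turns when pushed off centre. Origin: centre of its underside; z up.
- cart3_a (a point): centre of the half-round end of cart3 on its +y side (+14 mm from its origin along its y), on the underside; the outline runs 12 mm around it.
- cart3_b (a point): centre of the half-round end of cart3 on its -y side (-14 mm from its origin along its y), on the underside; the outline runs 12 mm around it.
Not all that is in view belongs to the job. Leave any green or pink look-alike of the cart3 alone.

How it is judged (in metres and radians):
At the end, for the whole second after the job is handed in: All three cartridges lie at rest in the tray, their whole outline behind its open front edge (to within 2 mm) and between its walls, none propped up more than 20 mm; jar, pad and scissors are within 15 mm of where they were, and the jar is upright (within 0.2 rad) (x of cart1_a in the frame of tray between -0.045 and 0.055 m and y of cart1_a in the frame of tray between -0.15 and 0.15 m and x of cart1_b in the frame of tray between -0.045 and 0.055 m and y of cart1_b in the frame of tray between -0.15 and 0.15 m and height (world z) of each of cart1, cart2, cart3 below 0.02 m and linear speed of each of cart1, cart2, cart3 below 0.02 m/s and x of cart2_a in the frame of tray between -0.045 and 0.055 m and y of cart2_a in the frame of tray between -0.15 and 0.15 m and x of cart2_b in the frame of tray between -0.045 and 0.055 m and y of cart2_b in the frame of tray between -0.15 and 0.15 m and x of cart3_a in the frame of tray between -0.045 and 0.055 m and y of cart3_a in the frame of tray between -0.15 and 0.15 m and x of cart3_b in the frame of tray between -0.045 and 0.055 m and y of cart3_b in the frame of tray between -0.15 and 0.15 m and distance of each of bottle, pad, scissors from where it was at the start of the episode below 0.015 m and angle between bottle's own z axis and vertical below 0.2 rad); the robot touches nothing.
It fails at once if a cartridge is lifted off the table (its origin more than 20 mm up) (height (world z) of any of cart1, cart2, cart3 above 0.02 m).
It fails at once if the jar is tipped (angle between bottle's own z axis and vertical above 0.35 rad).
It fails at once if the brown jar is moved more than 15 mm (distance of bottle from where it was at the start of the episode above 0.015 m).
It fails at once if the practice pad is moved more than 15 mm (distance of pad from where it was at the start of the episode above 0.015 m).
It fails at once if the scissors is moved more than 15 mm (distance of scissors from where it was at the start of the episode above 0.015 m).
It also fails if it takes over 58 s, if anything falls off the work surface, if the arm or the gripper's body presses on something with over 40 N, if the wrist force passes 120 N, or if a joint passes its speed limit or range.

## Robot

A 6-joint arm with a two-finger parallel gripper is mounted at the origin on the work surface. World frame = base frame: x ahead of the robot, y to its left, z up, the work surface at z = 0. Lengths are in mm, angles in rad, forces in N, time in s.
With the tool pointing down it reaches from about 275 to 1000 mm from the base axis. Payload 8.4 kg.
Tool frame: the origin (TCP) lies between the finger pads; the fingertips stand 8 mm ahead of it and the grasp point (between the pads) lies 11 mm behind it (tcp_to_tips is the distance from the TCP to the fingertips, in mm); z points along the fingers, y is the line along which they close (so a half turn about z gives the same grasp; the last joint's range is limited). The gripper opens to 85 mm and grips with 20 to 120 N. Pads are 22 mm wide; open, the fingers measure 114 mm over their backs; the gripper's body (76 mm by 85 mm) begins 54 mm behind the grasp point. The pads swing forward as they close: fully open they stand 13 mm farther back than shut.
Start: joints at [-1.316, 0.353, 1.633, -0, 1.155, -0.002], TCP at [158.74, -604.507, 211.681] pointing down, gripper open.
Joint ranges: [-2.63, 2.63], [-0.92, 2.1], [0.06, 2.66], [-1.3, 4.44], [0, 2.69], [-3.02, 3.02]. Speed limits (rad/s): [2.22, 2.22, 2.79, 3.14, 3.14, 3.14].

## Interface

Orientations are given as [roll, pitch, yaw] about the fixed x, y, z axes, in that order (R = Rz(yaw) Ry(pitch) Rx(roll)).
In Python, from rig import * gives the robot as it stands.
- The arm moves only by the tool step_arm, never from a script. Its argument "motion" is a list of rows, each an object with "claw": the finger opening in mm, from 0 to 85.4; "delta_pos": the shift along the tool's x, y, z in mm, a list of three; "turn": the turn about the tool's z in rad. In form: [{"claw": claw, "delta_pos": [dx, dy, dz], "turn": turn}, ...]. A call has 1 to 8 rows; each row shifts and turns the commanded pose from where the row before left it, along the tool's axes as they then stand; what a row does not reach is not made up. A row lasts 1/12 s, in which the tool goes at most 41.7 mm and 7.16 degrees, less where a joint would pass 70% of its speed; a pose out of reach is approached as far as the arm can. A call is refused whole if a number of a shift passes 41.7 or a number of a turn 0.125, either way. A call with a gripper value outside its range is refused whole. The fingers move at their own pace and stop on an object; "force" is the grip in N (left out, the last holds). Time passes only in rows, so rows that do not move let the fingers close. It gives the time, the measured TCP pose, the force, the opening and the grip force at its end, in the units of the state.
- sense(): the state, without advancing time (a new reading comes with each control period).
- grab_frame(name): name is "scene" or "top" or "wrist"; returns a dict with "img" (400x640x3 uint8, red, green, blue), "vertical_fov" (degrees; the focal length in pixels is half the picture's height over the tangent of half this angle, whatever the lens; pixels are square), "cx", "cy" (the principal point, pixels), "D" ([k1, k2, p1, p2, k3] as OpenCV has them; the pictures are not rectified), "R" (3x3) and "t" (3): a world point X has camera coordinates R X + t. Camera axes: x right, y down, z forward; pixel columns grow to the right and rows downward; lengths in mm; the calibration is good to about 2 mm. A picture is of the moment at which its call begins. There is no depth.
- sign_off(): hands the job in; it is judged then, once.
The state is a dict: "clock": time; "qpos": joint angles; "qvel": joint speeds; "joint_efforts": joint torques, N m; "eef_pos": TCP position; "tcp_rot": TCP orientation; "contact_force": force on the tool from outside, world axes, zero at the start; "wrist_torque": the same for the moment, N m; "opening": opening from 0.0 (shut) to 1.0 (fully open); "grasp_force": force on a finger pad.
Only numpy, scipy, OpenCV 4.12 (cv2) and the standard library are available. Lean on these libraries where they do the work, as an engineer would, in place of code of your own. Each camera call takes 0.05 s, during which the arm holds its last target. There are 200 camera calls.

## Working session

There is one attempt and no reset: what is moved stays moved. The work goes in short steps, Python scripts to look and compute and a tool call to move; the robot and the scene stay as the last step left them, time stands still between calls to the robot, and variables do not carry over. Pictures are saved under pics/ and viewed, at most 10 in all, crops included, and the job is handed in when it is done.

Besides the shell and the picture viewer there is one more tool, called after ">>>" by a JSON object that holds its "api" and its "payload", one argument or row to a line. step_arm: Moves the arm, as the interface text tells. Its arguments: {"type":"object","properties":{"motion":{"type":"array","items":{"type":"object","properties":{"claw":{"type":"number"},"delta_pos":{"type":"array","items":{"type":"number"}},"turn":{"type":"number"}}}},"force":{"type":"number"}},"required":["motion"]}

```bash
mkdir -p pics; ls; cat > h.py <<'E'
from rig import *
import numpy as np, cv2
def K(f):
    h=f["img"].shape[0]; F=h/2/np.tan(np.radians(f["vertical_fov"])/2)
    return np.array([[F,0,f["cx"]],[0,F,f["cy"]],[0,0,1.]])
def px2w(f,pts,z=0.):
    u=cv2.undistortPoints(np.array(pts,float).reshape(-1,1,2),K(f),np.array(f["D"],float)).reshape(-1,2)
    R=np.array(f["R"]);t=np.array(f["t"]); c=-R.T@t
    d=np.c_[u,np.ones(len(u))]@R
    return c+d*((z-c[2])/d[:,2])[:,None]
def save(f,n): cv2.imwrite(f"pics/{n}.png",f["img"][:,:,::-1])
E
python3 - <<'E'
from h import *
for n in("scene","top"):
    f=grab_frame(n); save(f,n+"0"); print(n,f["vertical_fov"],f["D"],-np.array(f["R"]).T@np.array(f["t"]))
print(sense())
E
```

```text
pics
scene 54.453283693700115 [0.0084605 0.        0.        0.        0.       ] [ 941.8493786  -341.95519435  700.65241265]
top 48.31550142127997 [0.00942441 0.         0.         0.         0.        ] [ 393.2702957     6.34619407 1002.23936703]
{'clock': 0.1, 'qpos': array([-1.31638938e+00,  3.53576700e-01,  1.63410002e+00,  1.60683947e-05,
        1.15520054e+00, -2.38462072e-03]), 'qvel': array([ 5.24768047e-04, -2.46154676e-03, -8.75371311e-04,  1.19701156e-07,
       -1.92626817e-04,  5.53610302e-04]), 'joint_efforts': array([ 7.95432925e-05, -6.06357765e+01, -3.42819142e+01,  6.98968051e-05,
        4.01785699e-03,  1.57861564e-05]), 'eef_pos': array([ 158.63113429, -604.04102405,  211.02091419]), 'tcp_rot': array([-3.14030808e+00, -1.77555014e-05,  2.56785059e-01]), 'contact_force': array([-0.40250022, -0.6152079 , -0.59901844]), 'wrist_torque': array([ 0.03002565, -0.06604368,  0.02542652]), 'grasp_force': 0.0, 'opening': 1.0005440977371105}
```

View pics/top0.png

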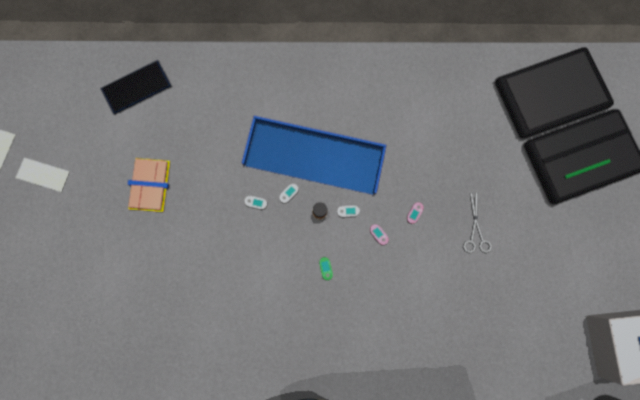

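View pics/scene0.png

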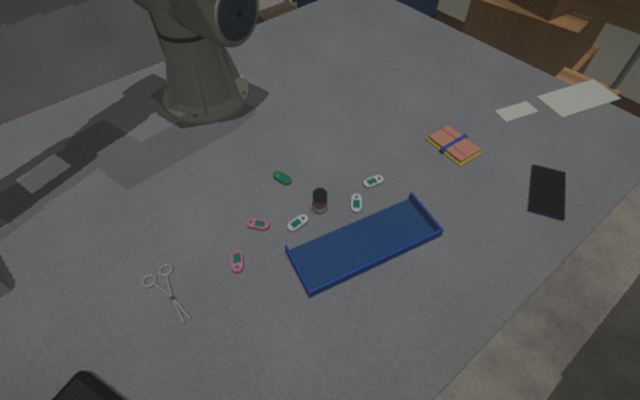

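The top view shows white cartridges at about (256,202), (289,193) and (348,211), and the jar at (320,211). The tray's open front runs from (243,165) to (378,192). Pink and green look-alikes lie to the right and below.

```bash
cat >> h.py <<'E'
def carts(f):
    im=f["img"].astype(int); r,g,b=im[...,0],im[...,1],im[...,2]
    m=((im.min(2)>150)|((g-r>50)&(b-r>40)&(g>=b-5))).astype(np.uint8)
    m=cv2.morphologyEx(m,cv2.MORPH_CLOSE,np.ones((3,3),np.uint8))
    n,l,st,c=cv2.connectedComponentsWithStats(m); o=[]
    for i in range(1,n):
        if 80<st[i,4]<600:
            ys,xs=np.where(l==i); w=px2w(f,np.c_[xs,ys],9)[:,:2]
            white=(im[ys,xs].min(1)>150).mean()
            mu=w.mean(0); e,v=np.linalg.eigh(np.cov((w-mu).T)); a=v[:,1]
            q=(w-mu)@v; o.append((c[i].round(),mu.round(1),round(np.degrees(np.arctan2(a[1],a[0]))%180),np.ptp(q,axis=0)[::-1].round(),round(white,2)))
    return o
E
python3 - <<'E'
from h import *
f=grab_frame("top")
for o in carts(f): print(*o)
print("front",px2w(f,[(243,165),(378,192)],0).round(1)[:,:2], "top corners",px2w(f,[(254,118),(386,146),(243,164),(379,193)],25).round(1)[:,:2])
im=f["img"]; save({"img":cv2.resize(im[100:260,220:440],None,fx=3.6,fy=3.6,interpolation=cv2.INTER_CUBIC)},"crop0")
E
```

```text
[  5. 144.] [687.8 701.3] 177 [86. 33.] 1.0
[288. 192.] [574.3  57.5] 136 [48. 24.] 0.66
[255. 202.] [553.4 131.9] 78 [51. 25.] 0.65
[348. 210.] [533.2 -77.2] 93 [50. 25.] 0.65
[379. 233.] [ 482.5 -144.8] 37 [38. 18.] 0.43
[325. 266.] [409.4 -24.4] 11 [25. 17.] 0.0
front [[ 640.3  162.3]
 [ 576.5 -147.3]] top corners [[ 744.2  135.7]
 [ 678.  -164.4]
 [ 636.5  158.5]
 [ 569.6 -145.6]]
```

View pics/crop0.png

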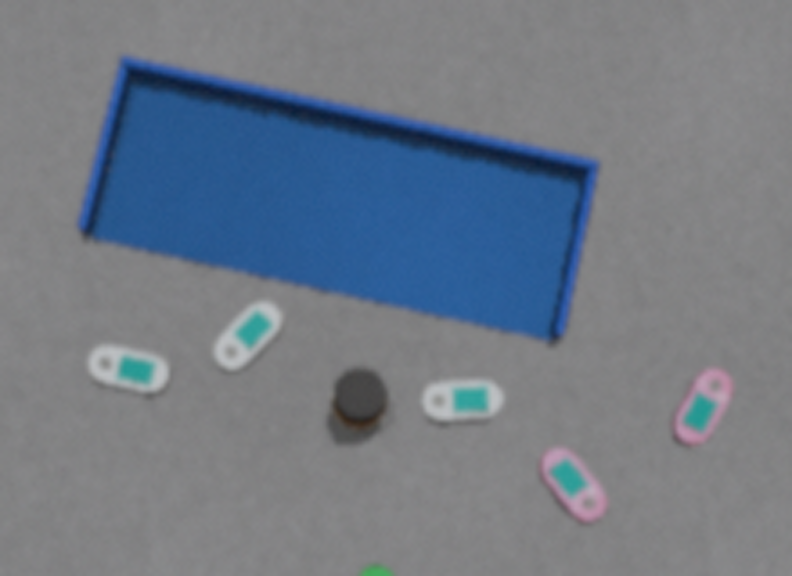

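>>> {"api": "step_arm", "payload": {
  "motion": [
    {"claw":0,"turn":0.125},
    {"claw":0,"turn":0.125},
    {"claw":0,"delta_pos":[18,-29,0]},
    {"claw":0,"delta_pos":[18,-29,0]},
    {"claw":0,"delta_pos":[18,-29,0]},
    {"claw":0,"delta_pos":[18,-29,0]},
    {"claw":0,"delta_pos":[18,-29,0]},
    {"claw":0,"delta_pos":[18,-29,0]}
  ]
}}

```text
schema error: expected keys claw, delta_pos, turn
```

>>> {"api": "step_arm", "payload": {
  "motion": [
    {"claw":0,"delta_pos":[18,-29,0]},
    {"claw":0,"delta_pos":[18,-29,0]},
    {"claw":0,"delta_pos":[18,-29,0]},
    {"claw":0,"delta_pos":[18,-29,0]},
    {"claw":0,"delta_pos":[18,-29,0]},
    {"claw":0,"delta_pos":[18,-29,0]},
    {"claw":0,"delta_pos":[18,-29,0]},
    {"claw":0,"delta_pos":[18,-29,0]}
  ]
}}

```text
schema error: expected keys claw, delta_pos, turn
```

>>> {"api": "step_arm", "payload": {
  "motion": [
    {"claw":0,"delta_pos":[18,-29,20]},
    {"claw":0,"delta_pos":[18,-29,20]},
    {"claw":0,"delta_pos":[18,-29,20]},
    {"claw":0,"delta_pos":[18,-29,20]},
    {"claw":0}
  ]
}}

```text
schema error: expected keys claw, delta_pos, turn
```

All three keys are needed in every row.

>>> {"api": "step_arm", "payload": {
  "motion": [
    {"claw":0,"delta_pos":[0,0,0],"turn":0.125},
    {"claw":0,"delta_pos":[0,0,0],"turn":0.125},
    {"claw":0,"delta_pos":[18,-29,0],"turn":0},
    {"claw":0,"delta_pos":[18,-29,0],"turn":0},
    {"claw":0,"delta_pos":[18,-29,0],"turn":0},
    {"claw":0,"delta_pos":[18,-29,0],"turn":0},
    {"claw":0,"delta_pos":[18,-29,0],"turn":0},
    {"claw":0,"delta_pos":[18,-29,0],"turn":0}
  ]
}}

```text
clock: 0.82
eef_pos: [266.0, -428.2, 211.5]
tcp_rot: [-3.141, 0.0, 0.006]
contact_force: [1.2, 0.7, -0.5]
opening: 0.0
grasp_force: 0.0
```

>>> {"api": "step_arm", "payload": {
  "motion": [
    {"claw":0,"delta_pos":[18,-29,0],"turn":0},
    {"claw":0,"delta_pos":[18,-29,0],"turn":0},
    {"claw":0,"delta_pos":[18,-29,0],"turn":0},
    {"claw":0,"delta_pos":[18,-29,0],"turn":0},
    {"claw":0,"delta_pos":[18,-29,0],"turn":0},
    {"claw":0,"delta_pos":[18,-29,0],"turn":0},
    {"claw":0,"delta_pos":[18,-29,0],"turn":0},
    {"claw":0,"delta_pos":[18,-29,0],"turn":0}
  ]
}}

```text
clock: 1.48
eef_pos: [408.5, -195.2, 211.7]
tcp_rot: [3.141, -0.0, 0.007]
contact_force: [1.1, -0.5, 0.5]
opening: -0.002
grasp_force: 0.0
```

>>> {"api": "step_arm", "payload": {
  "motion": [
    {"claw":0,"delta_pos":[18,-29,20],"turn":0},
    {"claw":0,"delta_pos":[18,-29,20],"turn":0},
    {"claw":0,"delta_pos":[18,-29,20],"turn":0},
    {"claw":0,"delta_pos":[18,-29,20],"turn":0},
    {"claw":0,"delta_pos":[0,0,0],"turn":0}
  ]
}}

```text
clock: 1.9
eef_pos: [479.7, -76.0, 128.5]
tcp_rot: [-3.14, 0.003, 0.01]
contact_force: [-0.2, 0.2, 0.2]
opening: -0.004
grasp_force: 0.0
```

```bash
python3 - <<'E'
from h import *
f=grab_frame("wrist"); save(f,"w1")
for o in carts(f): print(*o)
print(sense()["eef_pos"])
E
```

```text
[193.  33.] [597.   15.7] 174 [15. 10.] 0.75
[208.  34.] [596.5   4.2] 150 [11.  7.] 0.71
[505.  43.] [ 592.9 -218.5] 21 [17.  7.] 0.75
[521.  56.] [ 583.9 -232.3] 50 [17.  7.] 0.69
[98. 74.] [568.4  91.8] 58 [16.  8.] 0.86
[574. 145.] [ 517.2 -288.1] 9 [21.  8.] 0.71
[256. 260.] [410.5 -23.9] 15 [23. 16.] 0.0
[628. 253.] [ 419.4 -362.8] 62 [15. 11.] 0.53
[ 69. 320.] [342.7 162.1] 73 [19. 13.] 0.66
[478.89886552 -77.83822537 129.74035443]
```

View pics/w1.png

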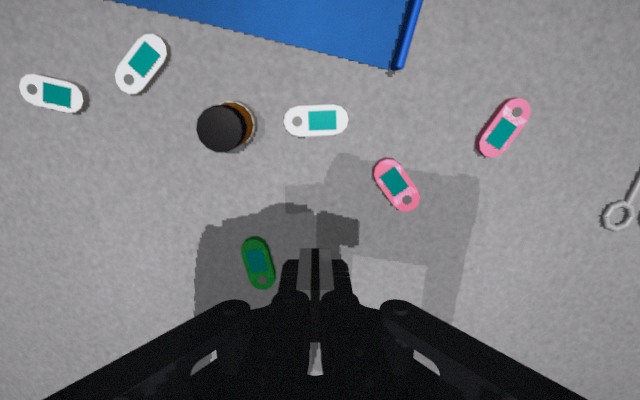

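The wrist view shows the white cartridges at (316,121), (141,64) and (52,93). The jar's cap is at (222,128) and the tray's front-right corner at (392,70).

```bash
python3 - <<'E'
from h import *
f=grab_frame("wrist")
print(px2w(f,[(316,121),(141,64),(52,93)],9).round(1)[:,:2])
print("corner",px2w(f,[(392,70),(108,0)],0).round(1)[:,:2],"cap",px2w(f,[(222,128)],55).round(1))
E
```

```text
[[532.6 -78.7]
 [574.6  55.9]
 [553.3 130.4]]
corner [[ 572.1 -138.3]
 [ 621.1   79.8]] cap [[531.3 -15.5  55. ]]
```

>>> {"api": "step_arm", "payload": {
  "motion": [
    {"claw":0,"delta_pos":[0,0,20],"turn":0},
    {"claw":0,"delta_pos":[0,0,20],"turn":0},
    {"claw":0,"delta_pos":[0,0,20],"turn":0},
    {"claw":0,"delta_pos":[0,0,20],"turn":0},
    {"claw":0,"delta_pos":[0,0,20],"turn":0},
    {"claw":0,"delta_pos":[0,0,12],"turn":0},
    {"claw":0,"delta_pos":[0,0,5],"turn":0},
    {"claw":0,"delta_pos":[0,0,0],"turn":0}
  ]
}}

```text
clock: 2.67
eef_pos: [478.5, -81.2, 14.4]
tcp_rot: [-3.142, 0.001, 0.006]
contact_force: [-0.4, -0.2, 0.5]
opening: 0.005
grasp_force: 0.0
```

>>> {"api": "step_arm", "payload": {
  "motion": [
    {"claw":0,"delta_pos":[6,0,0],"turn":0},
    {"claw":0,"delta_pos":[6,0,0],"turn":0},
    {"claw":0,"delta_pos":[6,0,0],"turn":0},
    {"claw":0,"delta_pos":[6,0,0],"turn":0},
    {"claw":0,"delta_pos":[6,0,0],"turn":0},
    {"claw":0,"delta_pos":[6,0,0],"turn":0},
    {"claw":0,"delta_pos":[6,0,0],"turn":0},
    {"claw":0,"delta_pos":[6,0,0],"turn":0}
  ]
}}

```text
clock: 3.33
eef_pos: [527.9, -79.9, 14.7]
tcp_rot: [3.142, -0.0, 0.007]
contact_force: [0.2, 0.2, 0.0]
opening: -0.003
grasp_force: 0.0
```

```bash
python3 - <<'E'
from h import *
f=grab_frame("top")
for o in carts(f): print(*o)
print(sense()["eef_pos"],sense()["contact_force"])
E
```

```text
[  5. 144.] [687.8 701.2] 177 [86. 34.] 1.0
[288. 192.] [574.2  57.4] 136 [50. 24.] 0.68
[255. 202.] [553.3 131.7] 78 [51. 25.] 0.67
[329. 233.] [481.3 -34.5] 165 [100.  35.] 1.0
[434. 245.] [ 454.7 -267.9] 4 [79. 32.] 0.99
[529.26254947 -80.00258306  14.86950085] [ 1.12393712 -0.0313938  -0.00656042]
```

```bash
python3 - <<'E'
from h import *
f=grab_frame("wrist");g=grab_frame("scene")
save({"img":np.hstack([cv2.resize(f["img"],(400,250)),cv2.resize(g["img"][150:300,230:470],(400,250))])},"w2")
E
```

```text
(no output)
```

View pics/w2.png

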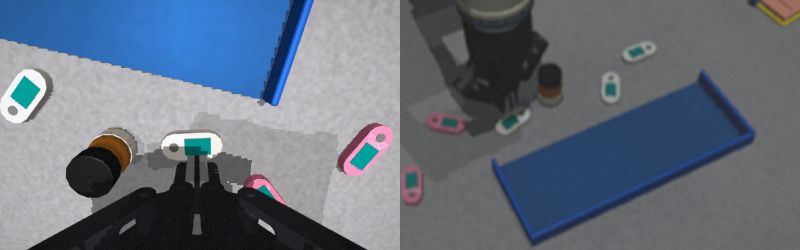

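The fingers sit squarely behind the cartridge, and the jar is clear. I'll keep pushing.

>>> {"api": "step_arm", "payload": {
  "motion": [
    {"claw":0,"delta_pos":[5.5,0,1],"turn":0},
    {"claw":0,"delta_pos":[5.5,0,1],"turn":0},
    {"claw":0,"delta_pos":[5.5,0,0],"turn":0},
    {"claw":0,"delta_pos":[5.5,0,0],"turn":0},
    {"claw":0,"delta_pos":[5.5,0,0],"turn":0},
    {"claw":0,"delta_pos":[5.5,0,0],"turn":0},
    {"claw":0,"delta_pos":[5.5,0,0],"turn":0},
    {"claw":0,"delta_pos":[5.5,0,0],"turn":0}
  ]
}}

```text
clock: 4.15
eef_pos: [571.8, -79.7, 12.7]
tcp_rot: [3.142, -0.0, 0.007]
contact_force: [-0.2, 0.1, 0.2]
opening: -0.003
grasp_force: 0.0
```

>>> {"api": "step_arm", "payload": {
  "motion": [
    {"claw":0,"delta_pos":[5.5,0,0],"turn":0},
    {"claw":0,"delta_pos":[5.5,0,0],"turn":0},
    {"claw":0,"delta_pos":[5.5,0,0],"turn":0},
    {"claw":0,"delta_pos":[5.5,0,0],"turn":0},
    {"claw":0,"delta_pos":[5.5,0,0],"turn":0},
    {"claw":0,"delta_pos":[5.5,0,0],"turn":0},
    {"claw":0,"delta_pos":[5.5,0,0],"turn":0},
    {"claw":0,"delta_pos":[5.5,0,0],"turn":0}
  ]
}}

```text
clock: 4.82
eef_pos: [615.7, -79.4, 12.7]
tcp_rot: [-3.142, -0.0, 0.007]
contact_force: [0.5, 0.2, 0.1]
opening: -0.003
grasp_force: 0.0
```

>>> {"api": "step_arm", "payload": {
  "motion": [
    {"claw":0,"delta_pos":[-10,0,0],"turn":0},
    {"claw":0,"delta_pos":[-10,0,-15],"turn":0},
    {"claw":0,"delta_pos":[-10,0,-25],"turn":0},
    {"claw":0,"delta_pos":[-15,0,-30],"turn":0},
    {"claw":0,"delta_pos":[-20,0,-30],"turn":0},
    {"claw":0,"delta_pos":[-25,-20,-20],"turn":0.11},
    {"claw":0,"delta_pos":[-25,-20,0],"turn":0.11},
    {"claw":0,"delta_pos":[0,0,0],"turn":0}
  ]
}}

```text
clock: 5.48
eef_pos: [497.5, -35.4, 133.3]
tcp_rot: [-3.141, 0.002, -0.221]
contact_force: [0.0, 0.0, -1.7]
opening: -0.002
grasp_force: 0.0
```

```bash
python3 - <<'E'
from h import *
f=grab_frame("top")
for o in carts(f): print(*o)
print(sense()["eef_pos"],sense()["tcp_rot"])
f=grab_frame("wrist"); save(f,"w3")
E
```

```text
[  5. 144.] [687.8 701.4] 177 [86. 33.] 1.0
[285. 195.] [569.   65.6] 160 [38. 22.] 0.72
[255. 202.] [553.4 131.8] 78 [50. 24.] 0.64
[310. 278.] [382.7   7.9] 80 [35. 32.] 0.91
[395. 285.] [ 366.7 -176.8] 113 [40. 37.] 0.94
[499.5216733  -36.3634788  133.10140712] [-3.14147433e+00  8.75523961e-04 -2.13011752e-01]
```

View pics/w3.png

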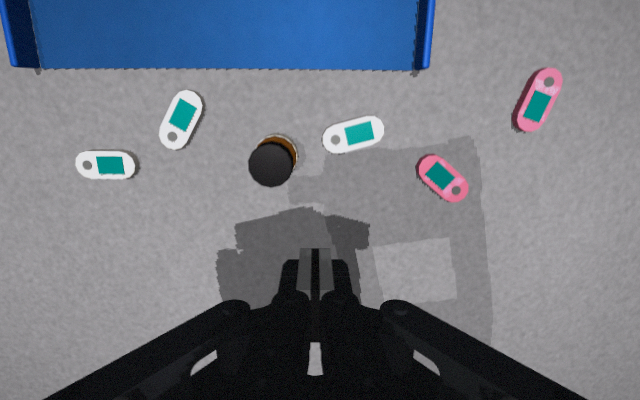

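The cartridge at (353,134) looks unmoved, so the tips seem to have passed over it. I'll check the true tip height.

```bash
python3 - <<'E'
from h import *
import rig
print([n for n in dir(rig) if not n.startswith('_')], getattr(rig,'tcp_to_tips',None))
f=grab_frame("wrist")
print(px2w(f,[(353,134),(181,119),(106,165)],9).round(1)[:,:2])
s=sense();R=np.array(f["R"]);t=np.array(f["t"])
e=s["eef_pos"]
for dz in(0,-8,8,20,-20):
  p,_=cv2.projectPoints(np.array([e+[0,0,dz]]),cv2.Rodrigues(R)[0],t,K(f),np.array(f["D"]));print(dz,p.ravel().round())
print("cam",-R.T@t,e)
E
```

```text
['MotionError', 'grab_frame', 'sense', 'sign_off', 'tcp_to_tips'] 8.0
[[537.1 -77. ]
 [578.3  56.4]
 [555.9 131. ]]
0 [314. 247.]
-8 [314. 240.]
8 [314. 254.]
20 [314. 265.]
-20 [314. 232.]
cam [575.96604921 -53.61030117 295.03870731] [502.03117752 -37.50873745 132.79317562]
```

```bash
python3 - <<'E'
from h import *
f=grab_frame("wrist");s=sense();R=np.array(f["R"]);t=np.array(f["t"]);e=s["eef_pos"]
ps=s["tcp_rot"][2];ux=np.array([np.cos(ps),np.sin(ps),0])
for dx in(0,6,11):
  for dz in(-8,0,8,16,24):
    p,_=cv2.projectPoints(np.array([e+ux*dx+[0,0,dz]]),cv2.Rodrigues(R)[0],t,K(f),np.array(f["D"]));print(dx,dz,p.ravel().round())
c=f["img"][225:345,240:400]; save({"img":cv2.resize(c,None,fx=5,fy=5,interpolation=cv2.INTER_NEAREST)},"tips")
E
```

```text
0 -8 [314. 241.]
0 0 [314. 248.]
0 8 [314. 255.]
0 16 [314. 262.]
0 24 [314. 271.]
6 -8 [314. 231.]
6 0 [314. 237.]
6 8 [314. 243.]
6 16 [314. 251.]
6 24 [314. 259.]
11 -8 [314. 222.]
11 0 [314. 228.]
11 8 [314. 234.]
11 16 [314. 241.]
11 24 [314. 248.]
```

View pics/tips.png

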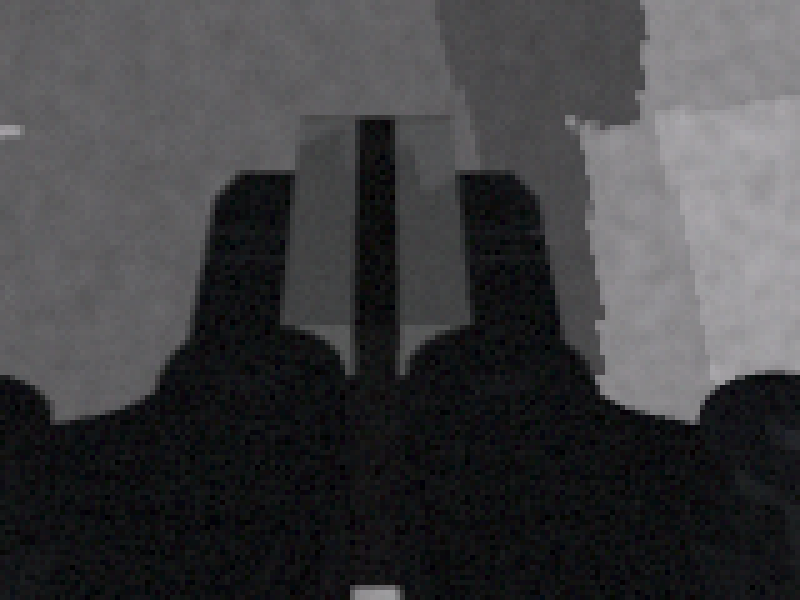

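The picture puts the tips about 24 mm higher than TCP+8 would. I'll go to the free spot behind the left cartridge and find the table by touch.

>>> {"api": "step_arm", "payload": {
  "motion": [
    {"claw":0,"delta_pos":[-4,-29,0],"turn":0},
    {"claw":0,"delta_pos":[-4,-29,0],"turn":0},
    {"claw":0,"delta_pos":[-4,-29,10],"turn":0},
    {"claw":0,"delta_pos":[-4,-29,30],"turn":0},
    {"claw":0,"delta_pos":[-4,-29,30],"turn":0},
    {"claw":0,"delta_pos":[-4,-29,30],"turn":0},
    {"claw":0,"delta_pos":[0,0,15],"turn":0},
    {"claw":0,"delta_pos":[0,0,0],"turn":0}
  ]
}}

```text
clock: 6.35
eef_pos: [513.6, 137.4, 14.2]
tcp_rot: [3.139, 0.005, -0.21]
contact_force: [-1.3, -0.8, 0.7]
opening: -0.004
grasp_force: 0.0
```

>>> {"api": "step_arm", "payload": {
  "motion": [
    {"claw":0,"delta_pos":[0,0,2],"turn":0},
    {"claw":0,"delta_pos":[0,0,2],"turn":0},
    {"claw":0,"delta_pos":[0,0,0],"turn":0}
  ]
}}

```text
clock: 6.6
eef_pos: [516.5, 136.3, 14.9]
tcp_rot: [-3.141, -0.001, -0.214]
contact_force: [0.1, 0.3, 0.4]
opening: 0.003
grasp_force: 0.0
```

```bash
python3 - <<'E'
from h import *
f=grab_frame("wrist");g=grab_frame("scene");s=sense();print(s["eef_pos"],s["contact_force"],s["opening"])
save({"img":np.vstack([np.hstack([cv2.resize(f["img"],(480,300)),cv2.resize(g["img"][100:220,300:420],(300,300),interpolation=cv2.INTER_CUBIC)])])},"w4")
E
```

```text
[516.49452863 136.49087173  15.28456211] [ 0.56333066  0.09797079 -0.34772174] 0.003024667504225464
```

View pics/w4.png

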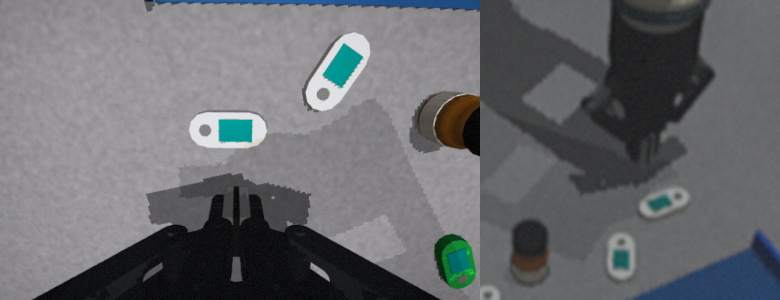

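The tip's shadow is still separate from the tip, so it is off the table. I'll lower it in small steps.

>>> {"api": "step_arm", "payload": {
  "motion": [
    {"claw":0,"delta_pos":[0,0,2],"turn":0},
    {"claw":0,"delta_pos":[0,0,2],"turn":0},
    {"claw":0,"delta_pos":[0,0,2],"turn":0},
    {"claw":0,"delta_pos":[0,0,0],"turn":0}
  ]
}}

```text
clock: 7.03
eef_pos: [515.4, 136.9, 8.0]
tcp_rot: [3.141, 0.0, -0.213]
contact_force: [-0.1, 0.9, -0.7]
opening: -0.002
grasp_force: 0.0
```

>>> {"api": "step_arm", "payload": {
  "motion": [
    {"claw":0,"delta_pos":[0,0,2],"turn":0},
    {"claw":0,"delta_pos":[0,0,1],"turn":0},
    {"claw":0,"delta_pos":[0,0,0],"turn":0}
  ]
}}

```text
clock: 7.28
eef_pos: [515.4, 137.1, 4.9]
tcp_rot: [3.141, 0.0, -0.213]
contact_force: [-0.4, -0.0, -0.5]
opening: -0.002
grasp_force: 0.0
```

>>> {"api": "step_arm", "payload": {
  "motion": [
    {"claw":0,"delta_pos":[0,0,2],"turn":0},
    {"claw":0,"delta_pos":[0,0,1],"turn":0},
    {"claw":0,"delta_pos":[0,0,0],"turn":0}
  ]
}}

```text
clock: 7.53
eef_pos: [515.4, 137.1, 1.9]
tcp_rot: [3.141, 0.0, -0.213]
contact_force: [-1.5, 0.4, -0.1]
opening: 0.001
grasp_force: 0.0
```

>>> {"api": "step_arm", "payload": {
  "motion": [
    {"claw":0,"delta_pos":[0,0,2],"turn":0},
    {"claw":0,"delta_pos":[0,0,2],"turn":0},
    {"claw":0,"delta_pos":[0,0,0],"turn":0}
  ]
}}

```text
clock: 7.78
eef_pos: [515.3, 137.0, -2.2]
tcp_rot: [3.141, 0.001, -0.213]
contact_force: [-0.1, -0.3, 0.5]
opening: -0.002
grasp_force: 0.0
```

>>> {"api": "step_arm", "payload": {
  "motion": [
    {"claw":0,"delta_pos":[0,0,2],"turn":0},
    {"claw":0,"delta_pos":[0,0,2],"turn":0},
    {"claw":0,"delta_pos":[0,0,0],"turn":0}
  ]
}}

```text
clock: 8.03
eef_pos: [515.3, 137.0, -6.2]
tcp_rot: [3.141, 0.0, -0.213]
contact_force: [-0.5, 0.5, 0.0]
opening: -0.001
grasp_force: 0.0
```

>>> {"api": "step_arm", "payload": {
  "motion": [
    {"claw":0,"delta_pos":[0,0,1],"turn":0},
    {"claw":0,"delta_pos":[0,0,1],"turn":0},
    {"claw":0,"delta_pos":[0,0,0],"turn":0}
  ]
}}

```text
clock: 8.28
eef_pos: [515.5, 137.1, -7.9]
tcp_rot: [3.142, 0.0, -0.213]
contact_force: [0.8, 0.0, 0.4]
opening: 0.001
grasp_force: 0.0
```

>>> {"api": "step_arm", "payload": {
  "motion": [
    {"claw":0,"delta_pos":[0,0,2],"turn":0},
    {"claw":0,"delta_pos":[0,0,2],"turn":0},
    {"claw":0,"delta_pos":[0,0,0],"turn":0}
  ]
}}

```text
clock: 8.53
eef_pos: [515.4, 137.0, -12.1]
tcp_rot: [3.141, 0.0, -0.213]
contact_force: [-0.5, -0.0, -0.5]
opening: -0.001
grasp_force: 0.0
```

>>> {"api": "step_arm", "payload": {
  "motion": [
    {"claw":0,"delta_pos":[0,0,2],"turn":0},
    {"claw":0,"delta_pos":[0,0,0],"turn":0}
  ]
}}

```text
clock: 8.7
eef_pos: [515.4, 137.0, -14.1]
tcp_rot: [3.141, 0.0, -0.213]
contact_force: [-0.0, 0.8, -0.0]
opening: -0.003
grasp_force: 0.0
```

>>> {"api": "step_arm", "payload": {
  "motion": [
    {"claw":0,"delta_pos":[0,0,2],"turn":0},
    {"claw":0,"delta_pos":[0,0,0],"turn":0}
  ]
}}

```text
clock: 8.87
eef_pos: [515.4, 137.0, -16.0]
tcp_rot: [3.141, 0.0, -0.213]
contact_force: [0.1, -0.2, 0.1]
opening: -0.001
grasp_force: 0.0
```

```bash
python3 - <<'E'
from h import *
f=grab_frame("wrist");g=grab_frame("scene")
a=cv2.resize(f["img"][180:320,220:420],(500,350),interpolation=cv2.INTER_CUBIC)
b=cv2.resize(g["img"][130:200,320:380],(300,350),interpolation=cv2.INTER_CUBIC)
save({"img":cv2.convertScaleAbs(np.hstack([a,b]),alpha=1.6)},"w5")
E
```

```text
(no output)
```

View pics/w5.png

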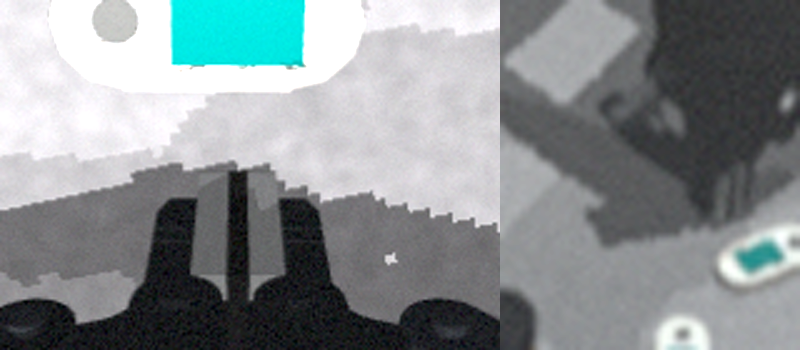

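The tip has almost met its shadow, leaving a few mm. I have one picture left to view. I'll take a few more touch steps and work from numbers after that.

>>> {"api": "step_arm", "payload": {
  "motion": [
    {"claw":0,"delta_pos":[0,0,1.5],"turn":0},
    {"claw":0,"delta_pos":[0,0,0],"turn":0}
  ]
}}

```text
clock: 9.13
eef_pos: [515.5, 137.1, -17.4]
tcp_rot: [3.142, 0.0, -0.213]
contact_force: [-0.4, -0.5, -0.8]
opening: -0.004
grasp_force: 0.0
```

>>> {"api": "step_arm", "payload": {
  "motion": [
    {"claw":0,"delta_pos":[0,0,1.5],"turn":0},
    {"claw":0,"delta_pos":[0,0,0],"turn":0}
  ]
}}

```text
clock: 9.3
eef_pos: [515.4, 137.1, -19.0]
tcp_rot: [3.141, 0.0, -0.213]
contact_force: [0.4, -0.3, -0.6]
opening: -0.0
grasp_force: 0.0
```

```bash
python3 - <<'E'
from h import *
f=grab_frame("wrist");e=sense();print(e["eef_pos"],e["contact_force"])
for z in(0,3,6,9): print(z,px2w(f,[(315,248)],z).round(1)[0,:2],px2w(f,[(302,217)],z).round(1)[0,:2])
ps=e["tcp_rot"][2];print(e["eef_pos"][:2]+11*np.array([np.cos(ps),np.sin(ps)]))
E
```

```text
[515.43720919 137.06214222 -18.91453757] [-0.70966915 -0.0376415  -0.50518755]
0 [524.5 134.6] [540.2 137. ]
3 [525.8 134.3] [541.2 136.6]
6 [527.2 134. ] [542.3 136.3]
9 [528.6 133.7] [543.3 135.9]
[526.18820918 134.73491227]
```

Tips are now about 4 mm above the table with TCP z at −19, which is a good pushing height. Pushing the left cartridge along the tray's x.

>>> {"api": "step_arm", "payload": {
  "motion": [
    {"claw":0,"delta_pos":[5.5,0,0],"turn":0},
    {"claw":0,"delta_pos":[5.5,0,0],"turn":0},
    {"claw":0,"delta_pos":[5.5,0,0],"turn":0},
    {"claw":0,"delta_pos":[5.5,0,0],"turn":0},
    {"claw":0,"delta_pos":[5.5,0,0],"turn":0},
    {"claw":0,"delta_pos":[5.5,0,0],"turn":0},
    {"claw":0,"delta_pos":[5.5,0,0],"turn":0},
    {"claw":0,"delta_pos":[5.5,0,0],"turn":0}
  ]
}}

```text
clock: 10.02
eef_pos: [559.1, 127.6, -18.8]
tcp_rot: [3.142, 0.0, -0.213]
contact_force: [-0.2, 0.7, 0.2]
opening: 0.003
grasp_force: 0.1
```

```bash
cat >> h.py <<'E'
def wc(f,zz=9):  # teal patches seen from the wrist, in world and tray-mouth frame
    h=cv2.cvtColor(f["img"],cv2.COLOR_RGB2HSV)
    m=cv2.inRange(h,(80,120,60),(96,255,255))
    n,l,st,c=cv2.connectedComponentsWithStats(m)
    for i in range(1,n):
        if st[i,4]>60:
            ys,xs=np.where(l==i); r=cv2.minAreaRect(np.c_[xs,ys].astype(np.float32))
            w=px2w(f,cv2.boxPoints(r),zz)[:,:2]; e=w[1]-w[0] if np.linalg.norm(w[1]-w[0])>np.linalg.norm(w[2]-w[1]) else w[2]-w[1]
            d=w.mean(0)-[603,6.5]; 
            print("patch px",c[i].round(),st[i,4],"w",w.mean(0).round(1),"ang",round(np.degrees(np.arctan2(e[1],e[0]))%180),"tray",np.round([d@[.977,-.213],d@[.213,.977]],1))
E
python3 - <<'E'
from h import *
wc(grab_frame("wrist")); print(sense()["eef_pos"],sense()["contact_force"])
E
```

```text
patch px [478. 198.] 1758 w [579.5  55. ] ang 137 tray [-33.3  42.4]
patch px [315. 226.] 1726 w [581.9 122.1] ang 78 tray [-45.3 108.5]
[560.38846966 127.55857908 -18.6311857 ] [0.45033968 0.33102765 0.59864763]
```

The cartridge is moving straight, so I'll continue.

>>> {"api": "step_arm", "payload": {
  "motion": [
    {"claw":0,"delta_pos":[6,0,0],"turn":0},
    {"claw":0,"delta_pos":[6,0,0],"turn":0},
    {"claw":0,"delta_pos":[6,0,0],"turn":0},
    {"claw":0,"delta_pos":[6,0,0],"turn":0},
    {"claw":0,"delta_pos":[6,0,0],"turn":0},
    {"claw":0,"delta_pos":[6,0,0],"turn":0},
    {"claw":0,"delta_pos":[6,0,0],"turn":0},
    {"claw":0,"delta_pos":[6,0,0],"turn":0}
  ]
}}

```text
clock: 10.73
eef_pos: [606.0, 117.5, -18.8]
tcp_rot: [3.142, 0.0, -0.213]
contact_force: [0.5, -0.0, 0.5]
opening: 0.002
grasp_force: 0.1
```

>>> {"api": "step_arm", "payload": {
  "motion": [
    {"claw":0,"delta_pos":[6,0,0],"turn":0},
    {"claw":0,"delta_pos":[6,0,0],"turn":0},
    {"claw":0,"delta_pos":[6,0,0],"turn":0},
    {"claw":0,"delta_pos":[6,0,0],"turn":0},
    {"claw":0,"delta_pos":[6,0,0],"turn":0},
    {"claw":0,"delta_pos":[6,0,0],"turn":0},
    {"claw":0,"delta_pos":[6,0,0],"turn":0},
    {"claw":0,"delta_pos":[6,0,0],"turn":0}
  ]
}}

```text
clock: 11.4
eef_pos: [653.0, 107.3, -18.8]
tcp_rot: [-3.142, 0.0, -0.213]
contact_force: [0.1, 1.0, 0.9]
opening: 0.005
grasp_force: 0.1
```

```bash
python3 - <<'E'
from h import *
wc(grab_frame("wrist")); print(sense()["eef_pos"],sense()["contact_force"])
E
```

```text
patch px [315. 226.] 1725 w [675.7 102.1] ang 78 tray [ 50.7 108.9]
[654.29959949 107.16789423 -18.57276587] [ 0.9609929  -0.17977569  0.0822024 ]
```

The left cartridge is in, with its centre 51 mm behind the front edge. Next I'll back off, raise, go behind the middle one and turn the gripper 90° to keep the knuckles away from the jar.

>>> {"api": "step_arm", "payload": {
  "motion": [
    {"claw":0,"delta_pos":[-10,0,0],"turn":0},
    {"claw":0,"delta_pos":[-8,0,-20],"turn":0},
    {"claw":0,"delta_pos":[-20,10,-30],"turn":0},
    {"claw":0,"delta_pos":[-20,15,-30],"turn":0},
    {"claw":0,"delta_pos":[-30,20,0],"turn":0},
    {"claw":0,"delta_pos":[-30,20,0],"turn":0},
    {"claw":0,"delta_pos":[0,0,0],"turn":-0.125},
    {"claw":0,"delta_pos":[0,0,0],"turn":-0.125}
  ]
}}

```text
clock: 12.12
eef_pos: [519.7, 68.4, 61.3]
tcp_rot: [3.141, 0.002, 0.042]
contact_force: [1.1, 0.2, 0.7]
opening: 0.002
grasp_force: 0.0
```

>>> {"api": "step_arm", "payload": {
  "motion": [
    {"claw":0,"delta_pos":[0,0,0],"turn":-0.125},
    {"claw":0,"delta_pos":[0,0,0],"turn":-0.125},
    {"claw":0,"delta_pos":[0,0,0],"turn":-0.125},
    {"claw":0,"delta_pos":[0,0,0],"turn":-0.125},
    {"claw":0,"delta_pos":[0,0,0],"turn":-0.125},
    {"claw":0,"delta_pos":[0,0,0],"turn":-0.125},
    {"claw":0,"delta_pos":[0,0,0],"turn":-0.125},
    {"claw":0,"delta_pos":[0,0,0],"turn":-0.125}
  ]
}}

```text
clock: 12.78
eef_pos: [522.0, 69.1, 61.1]
tcp_rot: [-3.141, 0.0, 1.043]
contact_force: [-0.6, -0.8, 0.6]
opening: -0.0
grasp_force: 0.0
```

>>> {"api": "step_arm", "payload": {
  "motion": [
    {"claw":0,"delta_pos":[0,0,0],"turn":-0.125},
    {"claw":0,"delta_pos":[0,0,0],"turn":-0.125},
    {"claw":0,"delta_pos":[0,0,0],"turn":-0.071},
    {"claw":0,"delta_pos":[0,0,0],"turn":0}
  ]
}}

```text
clock: 13.12
eef_pos: [522.1, 69.0, 61.1]
tcp_rot: [-3.141, 0.0, 1.361]
contact_force: [-0.0, -0.6, 0.3]
opening: 0.002
grasp_force: 0.0
```

```bash
python3 - <<'E'
from h import *
f=grab_frame("wrist");wc(f); s=sense();print(s["eef_pos"],s["tcp_rot"],s["qpos"].round(2))
d=s["eef_pos"][:2]-[603,6.5];print("finger tray",d@[.977,-.213],d@[.213,.977]); save(f,"w6")
print("top");wc(grab_frame("top"))
E
```

```text
patch px [553. 113.] 859 w [677.4 101.4] ang 77 tray [ 52.5 108.5]
patch px [404. 215.] 691 w [579.4  54.8] ang 136 tray [-33.4  42.1]
patch px [205. 358.] 70 w [415.4 -28.5] ang 18 tray [-175.8  -74.1]
[522.27872191  69.02508594  61.12549702] [-3.14096670e+00  1.40767341e-04  1.35644512e+00] [0.13 0.4  1.96 0.   0.78 0.34]
finger tray -92.18253199852766 43.89337673242791
top
```

Well placed at tray (−92, 44). Descending and pushing along the tool's +y.

>>> {"api": "step_arm", "payload": {
  "motion": [
    {"claw":0,"delta_pos":[0,0,25],"turn":0},
    {"claw":0,"delta_pos":[0,0,25],"turn":0},
    {"claw":0,"delta_pos":[0,0,20],"turn":0},
    {"claw":0,"delta_pos":[0,0,10],"turn":0},
    {"claw":0,"delta_pos":[0,6,0],"turn":0},
    {"claw":0,"delta_pos":[0,6,0],"turn":0},
    {"claw":0,"delta_pos":[0,6,0],"turn":0},
    {"claw":0,"delta_pos":[0,5,0],"turn":0}
  ]
}}

```text
clock: 13.88
eef_pos: [546.6, 64.0, -18.5]
tcp_rot: [3.141, -0.0, 1.357]
contact_force: [-0.8, -0.2, 0.3]
opening: 0.0
grasp_force: 0.0
```

>>> {"api": "step_arm", "payload": {
  "motion": [
    {"claw":0,"delta_pos":[0,4,0],"turn":0},
    {"claw":0,"delta_pos":[0,4,0],"turn":0},
    {"claw":0,"delta_pos":[0,4,0],"turn":0},
    {"claw":0,"delta_pos":[0,4,0],"turn":0},
    {"claw":0,"delta_pos":[0,4,0],"turn":0}
  ]
}}

```text
clock: 14.3
eef_pos: [565.6, 59.7, -18.8]
tcp_rot: [-3.141, 0.0, 1.358]
contact_force: [-0.2, 0.1, 1.1]
opening: 0.003
grasp_force: 0.5
```

```bash
python3 - <<'E'
from h import *
f=grab_frame("wrist");wc(f); s=sense();print(s["eef_pos"],s["contact_force"])
d=s["eef_pos"][:2]-[603,6.5];print("finger tray",d@[.977,-.213],d@[.213,.977])
E
```

```text
patch px [575. 123.] 2089 w [677.7 101.5] ang 78 tray [ 52.8 108.7]
patch px [401. 284.] 1368 w [602.2  45.7] ang 127 tray [-9.2 38.1]
[566.55619606  59.66310258 -18.65176467] [ 0.56801408 -0.10667418  0.09330423]
finger tray -46.929337298938115 44.177820982216595
```

>>> {"api": "step_arm", "payload": {
  "motion": [
    {"claw":0,"delta_pos":[0,5,0],"turn":0},
    {"claw":0,"delta_pos":[0,5,0],"turn":0},
    {"claw":0,"delta_pos":[0,5,0],"turn":0},
    {"claw":0,"delta_pos":[0,5,0],"turn":0},
    {"claw":0,"delta_pos":[0,5,0],"turn":0},
    {"claw":0,"delta_pos":[0,5,0],"turn":0}
  ]
}}

```text
clock: 14.85
eef_pos: [595.3, 53.3, -18.8]
tcp_rot: [3.141, -0.0, 1.358]
contact_force: [-1.1, 0.8, 0.3]
opening: -0.005
grasp_force: 0.2
```

```bash
python3 - <<'E'
from h import *
f=grab_frame("wrist");wc(f); s=sense();print(s["eef_pos"],s["contact_force"])
d=s["eef_pos"][:2]-[603,6.5];print("finger tray",d@[.977,-.213],d@[.213,.977])
E
```

```text
patch px [498. 122.] 2138 w [677.7 101.5] ang 78 tray [ 52.8 108.7]
patch px [389. 291.] 819 w [626.3  34.7] ang 111 tray [16.7 32.5]
[596.43863235  53.20337429 -18.62298318] [ 1.0427888  -0.37070833  0.78486025]
finger tray -16.35827491303205 44.23162537262691
```

>>> {"api": "step_arm", "payload": {
  "motion": [
    {"claw":0,"delta_pos":[-1,5,0],"turn":0},
    {"claw":0,"delta_pos":[-1,5,0],"turn":0},
    {"claw":0,"delta_pos":[-1,5,0],"turn":0},
    {"claw":0,"delta_pos":[-1,5,0],"turn":0},
    {"claw":0,"delta_pos":[0,5,0],"turn":0},
    {"claw":0,"delta_pos":[0,5,0],"turn":0},
    {"claw":0,"delta_pos":[0,3,0],"turn":0}
  ]
}}

```text
clock: 15.48
eef_pos: [626.9, 42.4, -18.8]
tcp_rot: [3.141, -0.0, 1.358]
contact_force: [0.0, 0.7, 0.4]
opening: 0.001
grasp_force: 0.0
```

```bash
python3 - <<'E'
from h import *
f=grab_frame("wrist");wc(f); s=sense();print(s["eef_pos"],s["contact_force"])
d=s["eef_pos"][:2]-[603,6.5];print("finger tray",d@[.977,-.213],d@[.213,.977])
E
```

```text
patch px [411. 111.] 2272 w [677.4 101.7] ang 78 tray [ 52.5 108.8]
patch px [374. 300.] 405 w [650.3  23.3] ang 178 tray [42.6 26.5]
[627.33715401  42.37032608 -18.68500808] [ 0.66740978  0.16874466 -0.01856288]
finger tray 16.137020011622113 40.22912237907294
```

The middle cartridge is in, at about x = +43 from the front edge. Now the right one: retreat, raise, turn to heading 0 and go behind it.

>>> {"api": "step_arm", "payload": {
  "motion": [
    {"claw":0,"delta_pos":[0,-12,0],"turn":0},
    {"claw":0,"delta_pos":[0,-3,-20],"turn":0},
    {"claw":0,"delta_pos":[0,0,-35],"turn":0},
    {"claw":0,"delta_pos":[0,0,-35],"turn":0},
    {"claw":0,"delta_pos":[0,0,0],"turn":-0.11},
    {"claw":0,"delta_pos":[0,0,0],"turn":-0.105},
    {"claw":0,"delta_pos":[-24,-24,0],"turn":0},
    {"claw":0,"delta_pos":[-25,-24,0],"turn":0}
  ]
}}

```text
clock: 16.2
eef_pos: [564.0, -2.9, 71.6]
tcp_rot: [3.14, -0.0, 1.576]
contact_force: [-0.3, -0.8, -0.2]
opening: 0.003
grasp_force: 0.0
```

>>> {"api": "step_arm", "payload": {
  "motion": [
    {"claw":0,"delta_pos":[-25,-24,0],"turn":0},
    {"claw":0,"delta_pos":[-25,-24,0],"turn":0},
    {"claw":0,"delta_pos":[-26,-24,0],"turn":0},
    {"claw":0,"delta_pos":[0,0,0],"turn":0}
  ]
}}

```text
clock: 16.53
eef_pos: [486.6, -82.1, 70.7]
tcp_rot: [-3.137, 0.0, 1.571]
contact_force: [-0.2, -0.4, -0.9]
opening: -0.003
grasp_force: 0.0
```

```bash
python3 - <<'E'
from h import *
wc(grab_frame("top")); f=grab_frame("wrist");wc(f); s=sense();print(s["eef_pos"],s["tcp_rot"])
for o in carts(grab_frame("top")): print(*o)
save(f,"w7")
E
```

```text
patch px [580.  55.] 855 w [651.3  16.6] ang 88 tray [45.  20.2]
patch px [191. 122.] 847 w [411.2 -23.6] ang 13 tray [-180.9  -70.2]
patch px [382. 207.] 629 w [535.2 -81.1] ang 94 tray [ -47.6 -100. ]
[491.04100362 -80.25940783  71.43457425] [ 3.14148153e+00 -8.34483444e-05  1.57053078e+00]
[  5. 144.] [687.7 701.3] 177 [86. 33.] 1.0
[268. 149.] [675.7 104.9] 78 [48. 21.] 0.55
[305. 161.] [647.8  20.4] 87 [46. 22.] 0.61
[349. 261.] [420.3 -78.6] 6 [29. 26.] 0.86
[427. 273.] [ 392.5 -250. ] 166 [25. 24.] 0.93
```

Two are in, centred at tray-mouth x of about +51 and +41. Descending behind the third.

>>> {"api": "step_arm", "payload": {
  "motion": [
    {"claw":0,"delta_pos":[0,0,30],"turn":0},
    {"claw":0,"delta_pos":[0,0,30],"turn":0},
    {"claw":0,"delta_pos":[0,0,20],"turn":0},
    {"claw":0,"delta_pos":[0,0,10],"turn":0},
    {"claw":0,"delta_pos":[0,5,0],"turn":0},
    {"claw":0,"delta_pos":[0,5,0],"turn":0},
    {"claw":0,"delta_pos":[0,5,0],"turn":0},
    {"claw":0,"delta_pos":[0,5,0],"turn":0}
  ]
}}

```text
clock: 17.35
eef_pos: [513.1, -79.0, -18.5]
tcp_rot: [3.14, 0.0, 1.574]
contact_force: [-0.6, -0.7, 0.6]
opening: 0.001
grasp_force: 0.1
```

>>> {"api": "step_arm", "payload": {
  "motion": [
    {"claw":0,"delta_pos":[0,5,0],"turn":0},
    {"claw":0,"delta_pos":[0,5,0],"turn":0},
    {"claw":0,"delta_pos":[0,5,0],"turn":0},
    {"claw":0,"delta_pos":[0,5,0],"turn":0},
    {"claw":0,"delta_pos":[0,5,0],"turn":0}
  ]
}}

```text
clock: 17.77
eef_pos: [536.8, -79.4, -18.7]
tcp_rot: [-3.141, -0.0, 1.573]
contact_force: [-2.0, 0.1, 4.0]
opening: 0.001
grasp_force: 1.8
```

```bash
python3 - <<'E'
from h import *
f=grab_frame("wrist");wc(f); s=sense();print(s["eef_pos"],s["contact_force"])
E
```

```text
patch px [624.  39.] 1931 w [648.1  16.5] ang 104 tray [41.9 19.4]
patch px [ 11. 145.] 913 w [416.9 -22.3] ang 91 tray [-175.6  -67.8]
patch px [370. 279.] 1471 w [561.2 -82. ] ang 94 tray [-22.  -95.4]
[538.21169139 -79.50159616 -18.55722378] [ 0.38284712 -0.64443432  0.59802744]
```

The third one is moving straight, so I'll finish the push.

>>> {"api": "step_arm", "payload": {
  "motion": [
    {"claw":0,"delta_pos":[0,5,0],"turn":0},
    {"claw":0,"delta_pos":[0,5,0],"turn":0},
    {"claw":0,"delta_pos":[0,5,0],"turn":0},
    {"claw":0,"delta_pos":[0,5,0],"turn":0},
    {"claw":0,"delta_pos":[0,5,0],"turn":0},
    {"claw":0,"delta_pos":[0,5,0],"turn":0},
    {"claw":0,"delta_pos":[0,5,0],"turn":0},
    {"claw":0,"delta_pos":[0,5,0],"turn":0}
  ]
}}

```text
clock: 18.48
eef_pos: [577.1, -79.3, -18.8]
tcp_rot: [-3.141, -0.0, 1.573]
contact_force: [-2.0, -0.2, 4.4]
opening: 0.001
grasp_force: 2.2
```

>>> {"api": "step_arm", "payload": {
  "motion": [
    {"claw":0,"delta_pos":[0,5,0],"turn":0},
    {"claw":0,"delta_pos":[0,5,0],"turn":0},
    {"claw":0,"delta_pos":[0,5,0],"turn":0},
    {"claw":0,"delta_pos":[0,5,0],"turn":0},
    {"claw":0,"delta_pos":[0,5,0],"turn":0},
    {"claw":0,"delta_pos":[0,5,0],"turn":0},
    {"claw":0,"delta_pos":[0,5,0],"turn":0}
  ]
}}

```text
clock: 19.07
eef_pos: [612.1, -79.2, -18.8]
tcp_rot: [-3.142, -0.0, 1.573]
contact_force: [-2.6, -0.4, 4.2]
opening: 0.001
grasp_force: 2.2
```

>>> {"api": "step_arm", "payload": {
  "motion": [
    {"claw":0,"delta_pos":[0,-12,0],"turn":0},
    {"claw":0,"delta_pos":[0,-3,-25],"turn":0},
    {"claw":0,"delta_pos":[0,0,-35],"turn":0},
    {"claw":0,"delta_pos":[0,0,-35],"turn":0},
    {"claw":0,"delta_pos":[-30,-25,-10],"turn":0},
    {"claw":0,"delta_pos":[-30,-25,-10],"turn":0},
    {"claw":0,"delta_pos":[-30,-25,0],"turn":0},
    {"claw":0,"delta_pos":[-30,-25,0],"turn":0}
  ]
}}

```text
clock: 19.73
eef_pos: [497.3, -200.8, 97.2]
tcp_rot: [3.139, 0.001, 1.574]
contact_force: [-0.8, -0.8, -0.5]
opening: -0.003
grasp_force: 0.0
```

>>> {"api": "step_arm", "payload": {
  "motion": [
    {"claw":0,"delta_pos":[-30,-25,0],"turn":0},
    {"claw":0,"delta_pos":[-30,-25,0],"turn":0},
    {"claw":0,"delta_pos":[-30,0,0],"turn":0},
    {"claw":0,"delta_pos":[0,0,0],"turn":0},
    {"claw":0,"delta_pos":[0,0,0],"turn":0}
  ]
}}

```text
clock: 20.15
eef_pos: [447.5, -291.4, 96.4]
tcp_rot: [3.14, 0.001, 1.57]
contact_force: [-0.2, 0.7, 0.0]
opening: 0.003
grasp_force: 0.0
```

```bash
python3 - <<'E'
from h import *
f=grab_frame("top")
for o in carts(f): d=o[1]-[603,6.5]; print(*o,"tray",(d@[.977,-.213]).round(1),(d@[.213,.977]).round(1))
save({"img":cv2.resize(f["img"],None,fx=1.25,fy=1.25)},"end"); print(sense()["eef_pos"])
E
```

```text
[  5. 144.] [687.8 701. ] 177 [88. 34.] 1.0 tray -65.1 696.6
[268. 149.] [675.6 104.7] 77 [48. 23.] 0.64 tray 50.0 111.4
[305. 161.] [648.1  20.3] 87 [48. 22.] 0.67 tray 41.1 23.1
[348. 166.] [634.4 -77.6] 91 [48. 22.] 0.65 tray 48.6 -75.5
[415. 212.] [ 528.  -227.7] 149 [45. 21.] 0.51 tray -23.4 -244.8
[379. 233.] [ 480.9 -145.8] 37 [46. 22.] 0.59 tray -86.9 -174.8
[325. 266.] [409.5 -24.6] 6 [26. 18.] 0.0 tray -182.4 -71.6
[ 447.46536815 -290.153759     96.16966795]
```

View pics/end.png

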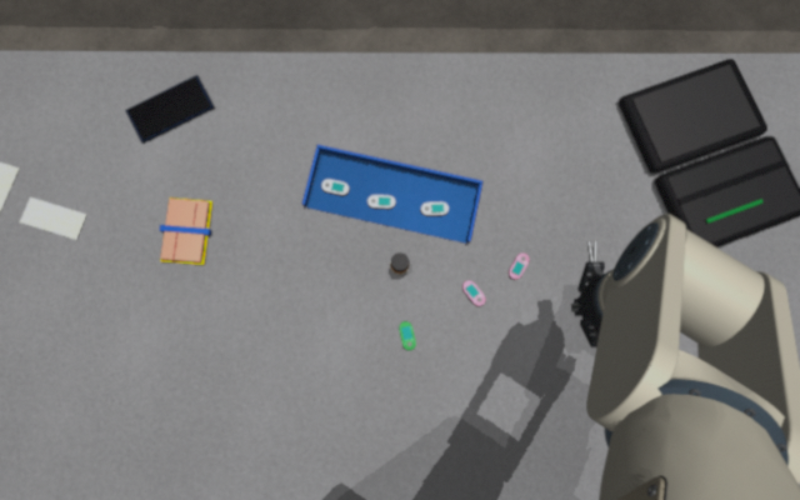

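All three cartridges lie well inside the tray at (335,187), (381,201) and (434,209). The jar at (400,264) and the pad look unmoved. The gripper hangs in the air above the scissors with tips at about 120 mm, touching nothing.

```bash
python3 -c "
from rig import *
print(sign_off())"
```

```text
the job is handed in; nothing more can be done
None
```

I swept all three white cartridges into the tray and handed the job in at about 20 s of the 58 s allowed; the final top picture showed all three well inside and the jar and pad unmoved, with the scissors mostly hidden by the arm, and the hand-in returned no verdict.

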